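Stow a spare tape roll under the caddy's cantilever tray

ROBOT

A 7-joint arm with a two-finger parallel gripper is mounted at the origin on a cart in front of the work surface, level with it; the furniture and walls round the work are solid. World frame = base frame: x ahead of the robot, y to its left, z up, the work surface at z = 0. Lengths are in m, angles in rad, forces in N, time in s.
With the tool pointing down it reaches from about 0.4 to 0.85 m from the base axis. Payload 4.4 kg.
Tool frame: the origin (TCP) lies midway between the tips of the shut fingers; the grasp point (between the pads) lies 19 mm behind it; z points along the fingers, y is the direction in which the jaws open and shut (so a half turn about z gives the same grasp; the last joint's range is limited). The gripper opens to 94 mm and grips with 3 to 60 N. Pads are 16 mm wide; open, the fingers measure 119 mm over their backs; the gripper's body (75 mm by 177 mm) begins 78 mm behind the grasp point.
Start: joints at [1.044, 0.628, 0.038, 1.517, -0.027, 0.996, -0.02], TCP at [0.289, -0.582, 0.167] pointing down, gripper open.
Joint ranges: [-3.06, 3.06], [-0.37, 2.12], [-1.25, 1.32], [0.18, 2.47], [-1.1, 4.24], [0.23, 1.98], [-2.94, 2.94]. Speed limits (rad/s): [2.57, 2.57, 3.14, 3.14, 3.14, 3.14, 3.14].

INTERFACE

Orientations are given as a unit quaternion [x, y, z, w].
In Python, from bench import bot gives the robot as it stands. The module is installed in compiled form; this text tells all that it offers.
- The arm moves only by the shell command python3 -m creep 'ROWS' [FORCE]. ROWS is text: rows parted by semicolons, each of 5 numbers parted by spaces: the shift along the tool's x, y, z in mm, then the turn about the tool's z in rad, then the closure, from -1 (fully open) to 1 (shut). A call has 1 to 8 rows; each row is the pose to reach, as a shift and turn from the pose measured when the call began, along the tool's axes at that moment; what a row does not reach only later rows make up. A row lasts 1/8 s, in which the tool goes at most 62.5 mm and 10.7 degrees, less where a joint would pass 70% of its speed; a pose out of reach is approached as far as the arm can. A call with a gripper value outside its range is refused whole. The fingers move at their own pace and stop on an object; FORCE is the grip in N (left out, the last holds). Time passes only in rows, so rows that repeat a pose let the fingers close. It gives the time, the measured TCP pose, the force and the opening at its end, in the units of the state.
- bot.sense(): the state, without advancing time (a new reading comes with each control period).
- bot.camera(name): name is "scene" or "top" or "wrist"; returns the picture (400x640x3 uint8, red, green, blue); there is no depth.
- bot.camera_model(name): a dict with "intrinsics" (3x3 intrinsics, pixels), "k1" (the pictures are not rectified: a ray, as slopes to the right and down, at radius r is drawn at 1 + k1 r^2 times it, then the intrinsics apply), "R" (3x3) and "t" (3): a world point X has camera coordinates R X + t. Camera axes: x right, y down, z forward; pixel columns grow to the right and rows downward; lengths in m; the calibration is good to about 2 mm. A picture is of the moment at which its call begins: read the wrist's pose just before it. camera_model takes no time and is no camera call; for the wrist camera it gives the pose at the moment of the call.
- bot.close_job(): hands the job in, once; it reports no verdict.
The state is a dict: "t": time; "qpos": joint angles; "qd": joint speeds; "tau": joint torques, N m; "position": TCP position; "tool_rot": TCP orientation; "contact_force": force on the tool from outside, world axes, zero at the start; "wrist_torque": the same for the moment, N m; "width": finger opening in m.
Only numpy, scipy, OpenCV 4.12 (cv2) and the standard library are available. Lean on these libraries where they do the work, as an engineer would, in place of code of your own. Each camera call takes 0.05 s, during which the arm holds its last target.

TASK

Put the full roll of brown packing tape away in the caddy: swing the caddy's top tray up and over on its arms until it rests open, lay the roll flat in the empty large bay of the compartment underneath, then swing the tray back over and lower it until it is fully shut. Ease the tray over both ways so that it never drops or slams, keep its contents in it, and leave the nearly used roll where it lies on the bench.

Things in the scene. Friction and masses are not known exactly. Their poses are not given: they have to be found in the camera images.
- caddy: Grey sheet-steel caddy fixed to the bench, 275 mm long (its y) by 136 mm deep (its x). Origin under its centre at bench height; x points to the side to which the tray swings open, z up. Base: rim 74 mm high, inner floor 10 mm, walls 3 mm. The shut tray sits on it with the same outline, 77 to 122 mm above the bench; things in it reach up to about 132 mm.
- tray_arm (a joint): Angle a (rad) of the tray's arms: 0 shut, 1.66 open on its stop. The 120 mm arms keep the tray level; shut they lean 45 deg to caddy -x. At a every tray point has moved 120 mm*(cos 45deg - cos(45deg+a)) along caddy x and 120 mm*(sin(45deg+a) - sin 45deg) up. No spring, little friction: past upright (a = 0.785) either way the tray (about 0.8 kg with contents) falls, so it stays shut or open by itself.
- handle (a point): Middle of the tray's handle, a round bar 10 mm thick, 130 mm long along caddy y, on the tray's -x face. The bar's axis is 45 mm off that face: a gap of 40 mm, 120 mm long, open above and below, takes shut fingers from above. The tray's rim is 15 mm above the bar's axis. Shut, the bar is 107 mm above the bench, 113 mm to the -x side of the caddy's centre. Moves with the tray.
- tray_in (a point): Centre of the tray's inner floor, 3 mm above its underside; inside 130 x 269 mm, walls 42 mm above this floor; axes like the caddy's. Open, the tray is 177 mm to the +x side and 8 mm lower than shut, clear of the compartment.
- bay (a point): Centre of the inner floor of the large empty bay under the tray, 50 mm to the +y side of the caddy's centre, 10 mm above the bench; clear size 130 mm along caddy x, 171 mm along y. Axes like the caddy's. A divider 3 mm thick, its top 64 mm above the bench, parts it from the small bay.
- small_bay (a point): Centre of the inner floor of the small bay under the tray, 86 mm to the -y side of the caddy's centre; 130 mm along caddy x, 98 mm along y; it holds a small carton. Axes like the caddy's.
- full_roll_mid (a point): Centre (half-way up, in the middle of the hole) of the full roll of brown packing tape to be stowed: 116 mm across, 48 mm high, lying flat on the bench; hole 76 mm across, so its wall is 20 mm thick and can be pinched with one finger in the hole. About 0.22 kg. z is the roll's axis.
- used_roll_mid (a point): Centre (half-way up) of the nearly used roll of brown tape: smaller, about 96 mm across, thin wall, 48 mm high. Stays on the bench. Which of the two rolls lies nearer the robot varies.
- refill_carton: Small closed cardboard carton, 122 x 85 x 51 mm, lying in the small bay, hidden by the shut tray; origin at the centre of its underside. Stays there.
- stapler: Stapler, 135 x 34 x 51 mm, in the tray; origin at the centre of its underside.
- marker: Marker pen, 135 mm long, 16 mm thick, lying in the tray; origin at the middle of its underside.
- tape_measure: Tape measure, 64 x 75 x 37 mm, in the tray; origin at the centre of its underside.
Mind the look-alikes: they are no part of the job. Leave any pink or purple look-alike of the part that bears full_roll_mid alone.

How it is judged:
By the outcome, as a careful person would: the job done as asked, in the order asked, and still so for the second after the job is handed in, with the robot touching nothing.
It also fails if it takes over 70 s, if anything falls off the work surface, if the arm or the gripper's body presses on something with over 40 N, if the wrist force passes 120 N, or if a joint passes its speed limit or range.

## Working session

There is one attempt and no reset: what is moved stays moved. The work goes in short steps, Python scripts to look and compute and a shell command to move; the robot and the scene stay as the last step left them, time stands still between calls to the robot, and variables do not carry over. Pictures are saved under pics/ and viewed, and the job is handed in when it is done.

```bash
mkdir -p pics; ls; python3 - <<'E'
from bench import bot
import cv2
s=bot.sense();print({k:(v if isinstance(v,float) else [round(float(x),3) for x in v]) for k,v in s.items()})
for n in ["scene","top","wrist"]:
    m=bot.camera_model(n);print(n,m)
    cv2.imwrite(f"pics/{n}0.png",bot.camera(n)[:,:,::-1])
E
```

```text
pics
{'t': 0.0, 'qpos': [1.044, 0.629, 0.038, 1.518, -0.027, 0.996, -0.02], 'qd': [0.002, -0.001, 0.001, -0.0, 0.001, -0.001, 0.0], 'tau': [0.0, -54.974, 1.144, -18.664, -0.052, 0.024, 0.0], 'position': [0.289, -0.582, 0.166], 'tool_rot': [0.974, 0.228, -0.0, -0.001], 'contact_force': [-0.113, 0.971, -0.362], 'wrist_torque': [-0.036, 0.064, 0.004], 'width': 0.09436717154488936}
scene {'intrinsics': array([[426.61182541,   0.        , 320.70967664],
       [  0.        , 426.61182541, 203.76310064],
       [  0.        ,   0.        ,   1.        ]]), 'k1': -0.03028818443420827, 'R': array([[-0.78107041, -0.62429252,  0.01370652],
       [-0.49997396,  0.61208018, -0.6126858 ],
       [ 0.37410567, -0.48540365, -0.79020772]]), 't': array([0.36160955, 0.41923013, 0.94462107])}
top {'intrinsics': array([[507.24698032,   0.        , 318.18291706],
       [  0.        , 507.24698032, 198.42933427],
       [  0.        ,   0.        ,   1.        ]]), 'k1': -0.08966152865957289, 'R': array([[ 0.01695056, -0.99976858,  0.01324597],
       [-0.98237602, -0.01911914, -0.185935  ],
       [ 0.18614522, -0.00986082, -0.98247276]]), 't': array([-0.17531653,  0.58054451,  1.54800421])}
wrist {'intrinsics': array([[304.99409003,   0.        , 324.55237734],
       [  0.        , 304.99409003, 198.94131858],
       [  0.        ,   0.        ,   1.        ]]), 'k1': -0.01701046579516838, 'R': array([[ 0.44433075, -0.89586119, -0.00170438],
       [-0.86995188, -0.43193289,  0.23794476],
       [-0.21390165, -0.10424344, -0.97127719]]), 't': array([-0.64947613, -0.02469329,  0.39007398])}
```

View pics/scene0.png

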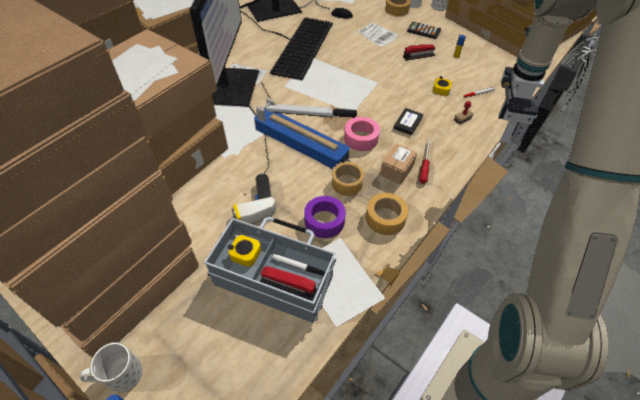

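View pics/top0.png

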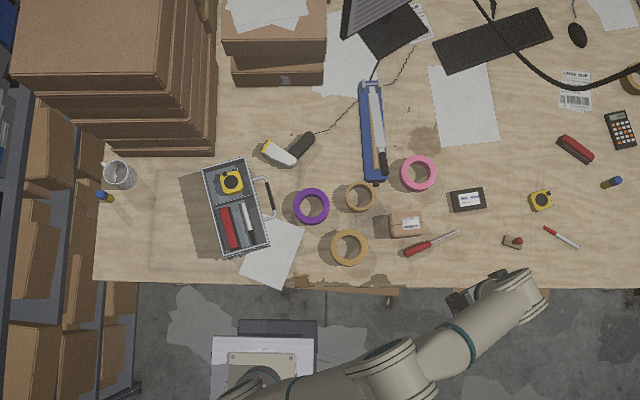

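View pics/wrist0.png

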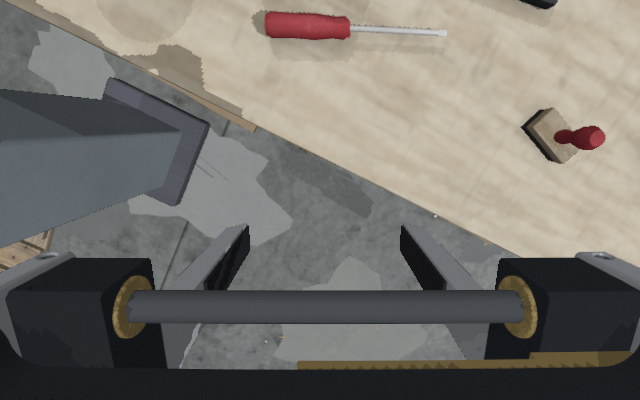

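Top view candidates:
- Brown ring at (349,247): the larger, thick-walled one, so it fits the full roll.
- Brown ring at (360,197): smaller and thin-walled, so it's the used roll.
- Purple ring (311,206) and pink ring (418,174): look-alikes.

The caddy is at (237,207) with its handle on the image right (264,195). I'll confirm with enlarged crops.

```bash
cat > h.py <<'E'
import numpy as np, cv2
from bench import bot
def proj(m,X):
    X=np.atleast_2d(X); c=X@m['R'].T+m['t']; s=c[:,:2]/c[:,2:]
    s=s*(1+m['k1']*(s**2).sum(1,keepdims=True)); K=m['intrinsics']
    return s*[K[0,0],K[1,1]]+[K[0,2],K[1,2]]
def unproj(m,uv,z):
    uv=np.atleast_2d(np.float64(uv)); K=m['intrinsics']
    p=cv2.undistortPoints(uv[:,None,:],K,np.array([m['k1'],0,0,0.]))[:,0]
    d=np.c_[p,np.ones(len(p))]@m['R']; o=-m['R'].T@m['t']
    return o+d*((z-o[2])/d[:,2])[:,None]
def T2(x,y,yaw):
    c,s=np.cos(yaw),np.sin(yaw)
    return lambda P:(lambda P:np.c_[x+c*P[:,0]-s*P[:,1],y+s*P[:,0]+c*P[:,1],P[:,2]])(np.atleast_2d(np.float64(P)))
def save(img,name,crop=None,k=1):
    if crop: a,b,c,d=crop; img=img[b:d,a:c]
    img=cv2.resize(img,None,fx=k,fy=k,interpolation=cv2.INTER_CUBIC)
    cv2.imwrite('pics/'+name,img if img.ndim==2 else img[:,:,::-1])
E
python3 - <<'E'
import cv2
from h import *
t=cv2.imread('pics/top0.png')[:,:,::-1];s=cv2.imread('pics/scene0.png')[:,:,::-1]
save(t,'topc.png',(190,145,390,290),4)
save(s,'scenec.png',(195,145,415,325),3.5)
E
```

```text
(no output)
```

View pics/topc.png

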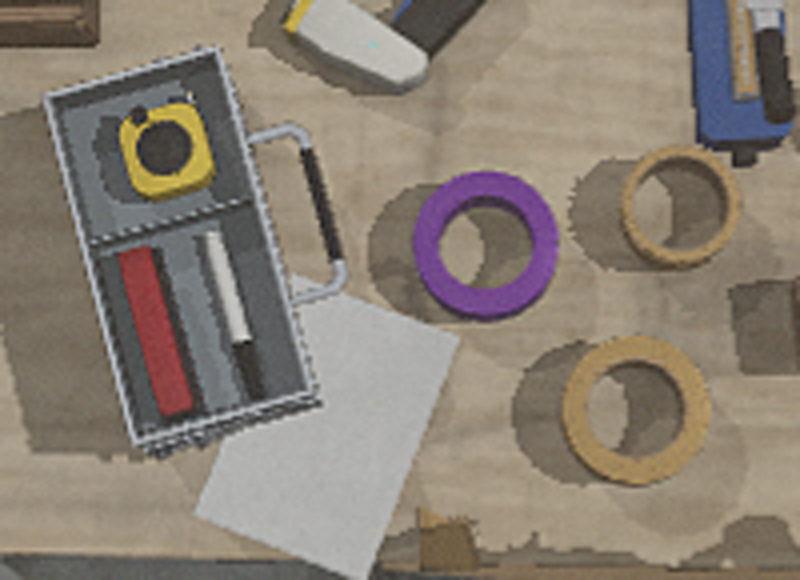

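View pics/scenec.png

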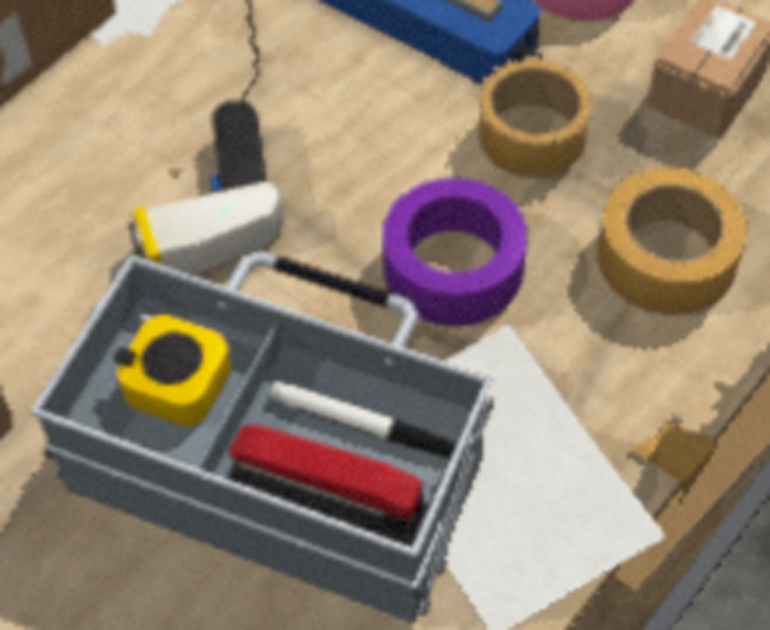

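```bash
python3 - <<'E'
from h import *
from scipy.optimize import least_squares
mt=bot.camera_model('top');ms=bot.camera_model('scene')
A=np.array([190,145]);tc=np.array([[45,93],[217,47],[317,395],[137,447]])/4+A
B=np.array([195,145]);sc=np.array([[38,410],[132,260],[490,380],[412,550]])/3.5+B
# caddy-local corners: image left=+x, image up = -y
L=np.array([[68,-137.5,122],[-68,-137.5,122],[-68,137.5,122],[68,137.5,122]])/1e3
for m,p in((mt,tc),(ms,sc)): print(unproj(m,p,.122).round(3).tolist())
def f(p,w=(1,1)):
    P=T2(*p)(L); return np.r_[w[0]*(proj(mt,P)-tc).ravel(),w[1]*(proj(ms,P)-sc).ravel()]
for w in((1,1),(1,0),(0,1)):
    r=least_squares(f,[.5,.3,1.57],args=(w,));print(r.x,np.abs(r.fun).max())
r=least_squares(f,[.5,.3,1.57])
T=T2(*r.x);np.save('caddy.npy',r.x)
print('handle',T([[-.113,0,.107]]),'bay',T([[0,.050,.01]]))
# rolls: colour seg in top, on top surface z .048
for nm,c in(('full',(638,410)),('used',(681,208))):
    print(nm,unproj(mt,np.array([c])/4+A,.048))
print('full sc',unproj(ms,np.array([[673,222]])/3.5+B,.048))
for m,nm,k,o in((mt,'top',4,(190,145,390,290)),(ms,'scene',3.5,(195,145,415,325))):
    im=cv2.imread(f'pics/{nm}0.png')[:,:,::-1].copy()
    a,b,c,d=o;im=cv2.resize(im[b:d,a:c],None,fx=k,fy=k)
    th=np.linspace(0,6.28,60)
    fr=unproj(mt,np.array([(638,410)])/4+A,.048)[0]
    for P in [T(L),T([[-.113,-.065,.107],[-.113,.065,.107]])]+[np.c_[fr[0]+q*np.cos(th),fr[1]+q*np.sin(th),0*th+.048] for q in(.058,.038)]:
        q=((proj(m,P)-[a,b])*k).astype(int);cv2.polylines(im,[q],True,(0,255,0),1)
    save(im,nm+'fit.png')
E
```

```text
[[0.658, 0.196, 0.122], [0.697, 0.066, 0.122], [0.431, -0.021, 0.122], [0.389, 0.112, 0.122]]
[[0.654, 0.195, 0.122], [0.695, 0.069, 0.122], [0.433, -0.015, 0.122], [0.396, 0.115, 0.122]]
[0.54441509 0.0898448  1.8741352 ] 1.4880308208201996
[0.5437636  0.08823037 1.87722937] 1.2710094238222212
[0.54469936 0.0908559  1.87179414] 0.9454660578026335
handle [[ 0.57816913 -0.01799613  0.107     ]] bay [[0.49669787 0.07490938 0.01      ]]
full [[ 0.43090196 -0.26532881  0.048     ]]
used [[ 0.59231949 -0.29864894  0.048     ]]
full sc [[ 0.43359108 -0.26132268  0.048     ]]
```

View pics/topfit.png

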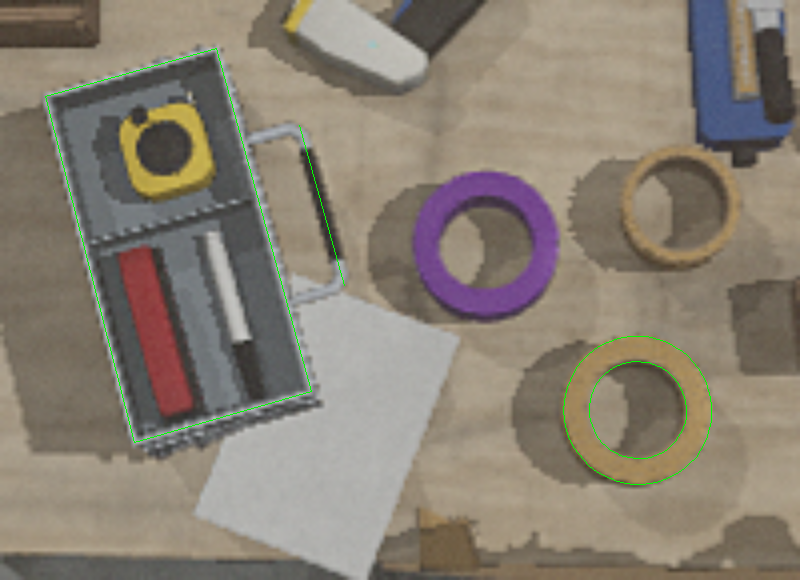

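View pics/scenefit.png

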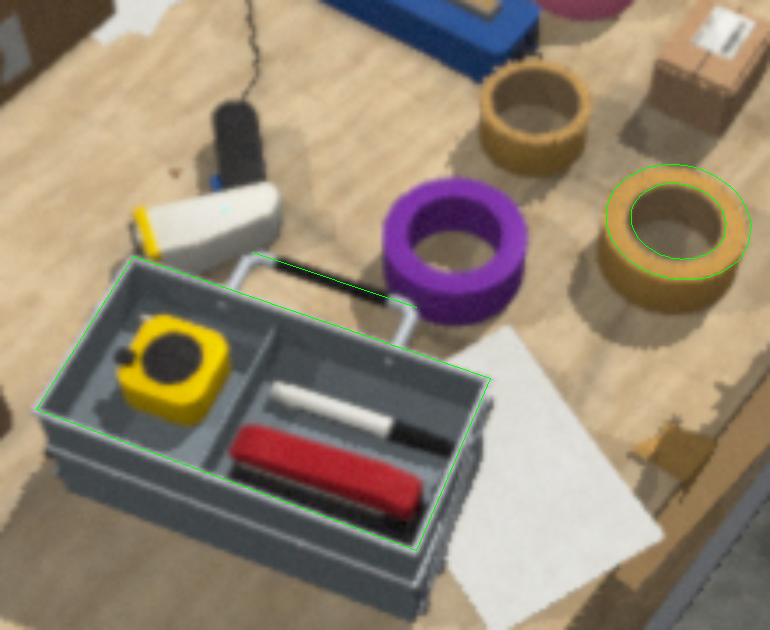

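The enlarged crop and overlays agree: the brown ring at crop (638,410) matches the 116/76 mm outlines, so it is the full roll, at about (0.432,-0.263). The caddy is at (0.5445,0.090) with yaw 1.874. Next I'll go above the handle.

```bash
cat >> h.py <<'E'
from scipy.spatial.transform import Rotation as Ro
CAD=np.array([0.5444,0.0898,1.8741])
def plan(targets,yaw=None):
    """targets: TCP world positions (list), yaw: desired world angle of tool y (mod pi)"""
    s=bot.sense(); R=Ro.from_quat(s['tool_rot']).as_matrix(); p=np.array(s['position'])
    print('t %.2f'%s['t'],'pos',p.round(4),'F',np.round(s['contact_force'],1),'w %.4f'%s['width'],'tilt',R[:2,2].round(3))
    cur=np.arctan2(R[1,1],R[0,1])
    turn=0
    if yaw is not None:
        d=(yaw-cur+np.pi/2)%np.pi-np.pi/2; turn=-d
    for t in np.atleast_2d(targets): print((R.T@(t-p)*1e3).round(1),'turn %.3f'%turn)
E
python3 - <<'E'
from h import *
T=T2(*CAD); plan(T([[-.113,0,.20],[-.113,0,.088]]),CAD[2])
E
```

```text
t 0.15 pos [ 0.2888 -0.5817  0.1666] F [-0.2 -0.6  0.3] w 0.0938 tilt [-0.001  0.001]
[ 509.8 -376.3  -32.9] turn 0.158
[ 509.8 -376.1   79.1] turn 0.158
```

```bash
python3 -m creep '20 -15 -33 0 -1; 510 -376 -33 0.158 0.2; 510 -376 -33 0.158 0.2; 510 -376 -33 0.158 0.2; 510 -376 -33 0.158 0.2; 510 -376 -33 0.158 0.2; 510 -376 -33 0.158 0.2; 510 -376 -33 0.158 0.2' 25; python3 - <<'E'
from h import *
T=T2(*CAD); plan(T([[-.113,0,.20],[-.113,0,.088]]),CAD[2])
E
```

```text
t: 1.15
position: [0.5008, -0.1685, 0.2]
tool_rot: [0.989, 0.151, -0.0, -0.001]
contact_force: [0.4, -0.8, 0.3]
width: 0.0382
t 1.15 pos [ 0.5008 -0.1685  0.2   ] F [ 0.4 -0.8  0.3] w 0.0382 tilt [-0.     0.001]
[ 1.187e+02 -1.206e+02  1.000e-01] turn -0.001
[ 118.7 -120.5  112.1] turn -0.001
```

```bash
python3 -m creep '119 -121 0 0 0.2; 119 -121 0 0 0.2; 119 -121 0 0 0.2; 119 -121 0 0 0.2; 119 -121 0 0 0.2'; python3 - <<'E'
from h import *
T=T2(*CAD); plan(T([[-.113,0,.20],[-.113,0,.088]]),CAD[2])
m=bot.camera_model('wrist');im=bot.camera('wrist').copy()
for P in [T([[-.113,-.065,.107],[-.113,.065,.107]]),T([[-.068,-.1375,.122],[-.068,.1375,.122]])]:
    cv2.polylines(im,[proj(m,P).astype(int)],True,(0,255,0),1)
save(im,'w1.png')
E
```

```text
t: 1.78
position: [0.5777, -0.0186, 0.1998]
tool_rot: [0.989, 0.15, -0.001, -0.0]
contact_force: [0.1, -0.5, 0.0]
width: 0.0376
t 1.77 pos [ 0.5777 -0.0186  0.1998] F [ 0.1 -0.5  0. ] w 0.0376 tilt [-0.002  0.   ]
[ 0.6 -0.4 -0.2] turn -0.001
[  0.8  -0.3 111.8] turn -0.001
```

View pics/w1.png

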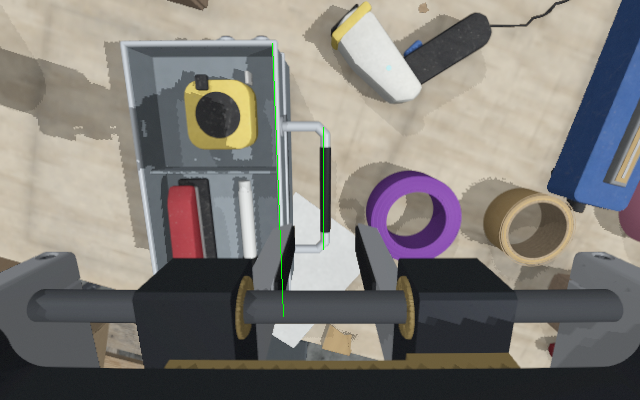

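The wrist view shows the bar at (325,128–246), within about 2 px of the prediction, with the fingers straddling it. I'll descend and grip.

```bash
python3 -m creep '0 0 45 0 0.2; 0 0 80 0 0.2; 0 0 100 0 0.2; 0 0 110 0 0.2; 0 0 110 0 0.2'; python3 - <<'E'
from h import *
save(bot.camera('wrist'),'w2.png')
E
```

```text
t: 2.45
position: [0.577, -0.0206, 0.0898]
tool_rot: [0.989, 0.149, -0.001, 0.0]
contact_force: [0.6, -0.3, 0.0]
width: 0.0374
```

View pics/w2.png

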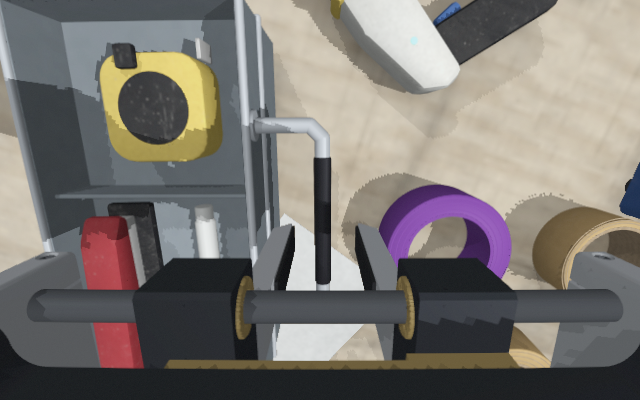

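The bar is between the fingers (322,160–290). I'll close on it.

```bash
python3 -m creep '0 0 0 0 1; 0 0 0 0 1; 0 0 0 0 1' 20; python3 - <<'E'
from h import *
# arc in caddy coords from current
import numpy as np
s=bot.sense();R=Ro.from_quat(s['tool_rot']).as_matrix();T0=np.array(s['position'])
print(T0,R[:,1],R[:,2])
c=np.cos(CAD[2]);sn=np.sin(CAD[2])
for a in np.arange(0,1.661,.08).tolist()+[1.66]:
    q=np.pi/4
    d=.12*(np.cos(q)-np.cos(q+a));z=.12*(np.sin(q+a)-np.sin(q))
    print('%.2f'%a,(R.T@np.array([d*c,d*sn,z])*1e3).round(1))
E
```

```text
t: 2.88
position: [0.5779, -0.0203, 0.0909]
tool_rot: [0.989, 0.149, -0.0, 0.0]
contact_force: [-0.0, -0.1, -0.3]
width: 0.0112
[ 0.57794832 -0.020262    0.09085955] [ 2.94892827e-01 -9.55530284e-01  3.11169234e-04] [-5.74040151e-05 -3.43366666e-04 -9.99999939e-01]
0.00 [0. 0. 0.]
0.08 [-0.  -7.1 -6.5]
0.16 [ -0.1 -14.6 -12.4]
0.24 [ -0.1 -22.6 -17.7]
0.32 [ -0.1 -31.  -22.4]
0.40 [ -0.2 -39.7 -26.4]
0.48 [ -0.2 -48.8 -29.6]
0.56 [ -0.2 -58.  -32.1]
0.64 [ -0.3 -67.5 -33.9]
0.72 [ -0.3 -77.  -34.9]
0.80 [ -0.3 -86.6 -35.2]
0.88 [ -0.4 -96.2 -34.6]
0.96 [  -0.4 -105.7  -33.4]
1.04 [  -0.5 -115.1  -31.3]
1.12 [  -0.5 -124.3  -28.5]
1.20 [  -0.5 -133.2  -25. ]
1.28 [  -0.6 -141.8  -20.8]
1.36 [  -0.6 -150.1  -15.9]
1.44 [  -0.6 -157.9  -10.4]
1.52 [  -0.7 -165.3   -4.3]
1.60 [  -0.7 -172.1    2.5]
1.66 [  -0.7 -176.9    7.8]
```

```bash
python3 -m creep '0 -3.5 -3.3 0 1; 0 -7.1 -6.5 0 1; 0 -10.8 -9.5 0 1; 0 -14.6 -12.4 0 1; 0 -14.6 -12.4 0 1'; python3 -c "
from h import *
print(bot.sense()['contact_force'],bot.sense()['position']);save(bot.camera('scene'),'s1.png',(195,100,415,325),2.6)"
```

```text
t: 3.5
position: [0.5738, -0.0058, 0.1036]
tool_rot: [0.989, 0.15, 0.0, 0.0]
contact_force: [0.7, 0.3, 0.6]
width: 0.0009
[0.65226267 0.33449019 0.58899833] [ 0.57380044 -0.00575766  0.10358972]
```

View pics/s1.png

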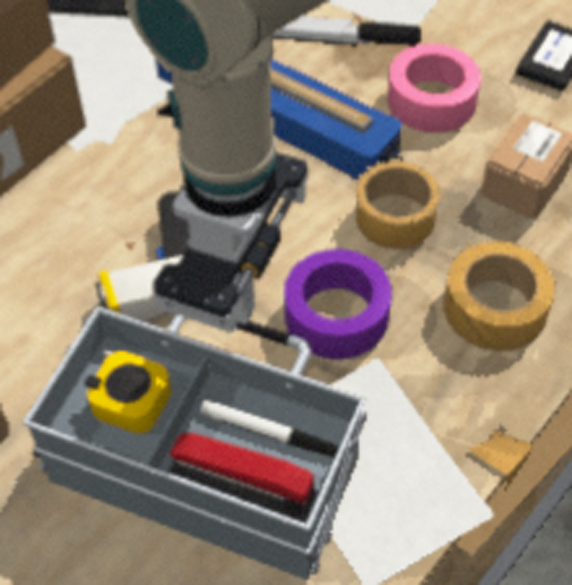

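```bash
python3 -c "
from h import *
im=bot.camera('wrist').copy();save(im,'w3.png')
m=bot.camera_model('scene');T=T2(*CAD)
im=bot.camera('scene').copy()
k=4;a,b,c,d=195,200,355,325
I=cv2.resize(im[b:d,a:c],None,fx=k,fy=k)
L=np.array([[68,-137.5,122],[-68,-137.5,122],[-68,137.5,122],[68,137.5,122]])/1e3
for ang,col in((0,(0,255,0)),(.15,(255,0,255))):
    q=np.pi/4;D=np.array([.12*(np.cos(q)-np.cos(q+ang)),0,.12*(np.sin(q+ang)-np.sin(q))])
    cv2.polylines(I,[((proj(m,T(L+D))-[a,b])*k).astype(int)],True,col,1)
save(I,'s2.png')"
```

```text
(no output)
```

View pics/w3.png

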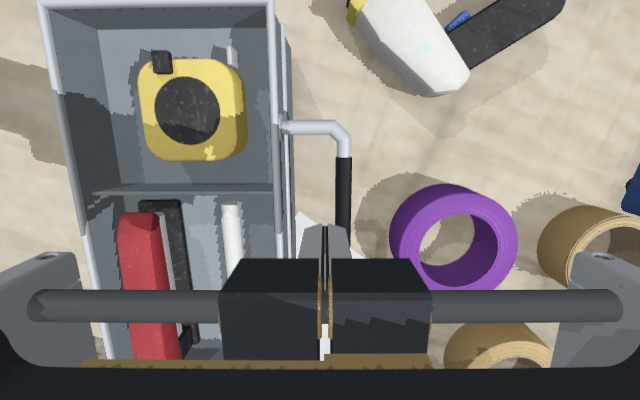

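View pics/s2.png

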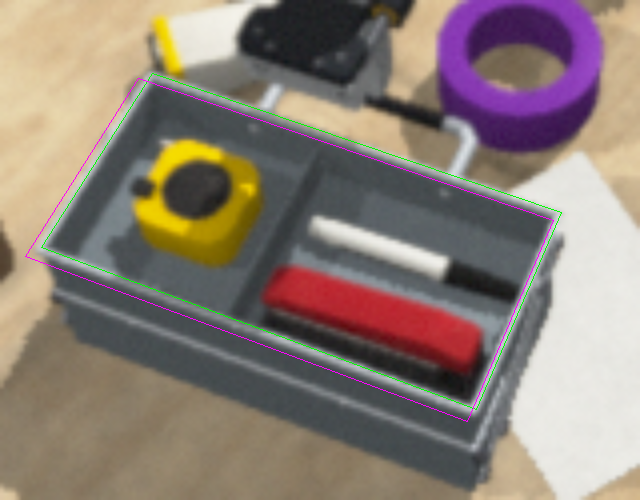

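```bash
python3 -c "
from h import *
s=bot.sense();m=bot.camera_model('wrist');T=T2(*CAD);p=np.array(s['position'])
print(p,s['width'],s['contact_force'],'caddy-frame x,y:',Ro.from_euler('z',-CAD[2]).apply(p-[CAD[0],CAD[1],0]))
print('tcp px',proj(m,p),'grasp',proj(m,p+[0,0,.019]))
print('bar',proj(m,T([[-.113,-.065,.107],[-.113,0,.107],[-.113,.065,.107]])))
im=bot.camera('wrist');save(im,'w3c.png',(250,90,430,270),3.3)"
```

```text
[ 0.5735904  -0.00646274  0.1032007 ] 0.0005701248897920918 [-0.5165397  -0.07952265  0.6483969 ] caddy-frame x,y: [-0.10058726  0.00089324  0.1032007 ]
tcp px [[323.98893648 219.07136614]] grasp [[323.94934022 227.45777012]]
bar [[341.70614762 128.37701944]
 [340.92210595 219.39990447]
 [340.19989458 298.49999788]]
```

View pics/w3c.png

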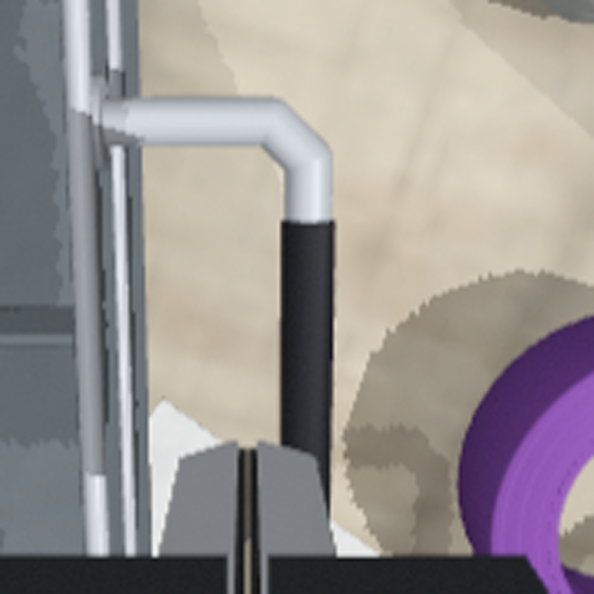

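```bash
python3 -c "
from h import *
s=bot.sense();m=bot.camera_model('wrist');p=np.array(s['position']);R=Ro.from_quat(s['tool_rot']).as_matrix()
for dx in(-8,0,8):
  for h in (0,10,20,40): print(dx,h,proj(m,p+R@[dx/1e3,0,-h/1e3]).round(1), end=' ')
  print()
print(proj(m,p+R@[.008,.0125,-.019]),proj(m,p+R@[.008,.0125,0]),s['qpos'])
im=bot.camera('scene');save(im,'s3.png',(240,160,340,240),7)"
```

```text
-8 0 [[324.  229.3]] -8 10 [[324.  233.9]] -8 20 [[324. 239.]] -8 40 [[323.9 250.7]] 
0 0 [[324.  219.1]] 0 10 [[324.  223.3]] 0 20 [[324.  227.9]] 0 40 [[323.9 238.6]] 
8 0 [[324.  208.7]] 8 10 [[324.  212.5]] 8 20 [[324.  216.7]] 8 40 [[323.9 226.3]] 
[[342.37879066 216.27002613]] [[340.92216693 208.73345293]] [-0.04395702  0.59739056  0.009333    1.80129296 -0.00699739  0.7431754
 -1.30275169]
```

View pics/s3.png

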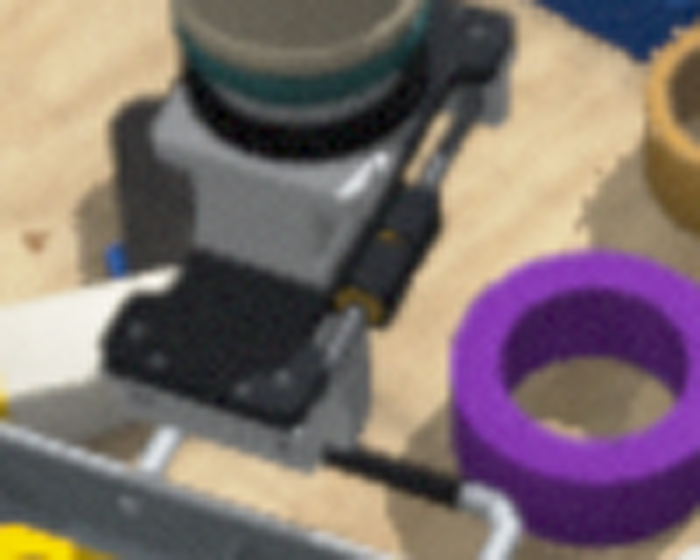

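The tray is still shut and its contents haven't moved. The fingers came off the top of the bar because the grip was too shallow: the visible tips at row 223 sit higher than the model predicts. I'll lift off and re-grip about 20 mm deeper.

```bash
python3 -m creep '0 0 -30 0 1; 0 0 -45 0 1; 0 14 -45 0 0.2; 0 14 -45 0 0.2; 0 14 -45 0 0.2'; python3 - <<'E'
from h import *
T=T2(*CAD); plan(T([[-.1145,0,.148],[-.1145,0,.072]]),CAD[2])
E
```

```text
t: 4.38
position: [0.577, -0.0202, 0.1472]
tool_rot: [0.989, 0.149, -0.001, 0.0]
contact_force: [0.4, 0.1, -0.3]
width: 0.027
t 4.38 pos [ 0.577  -0.0202  0.1472] F [ 0.4  0.1 -0.3] w 0.0270 tilt [-0.002 -0.   ]
[ 1.8 -0.2 -0.8] turn -0.005
[ 1.9 -0.2 75.2] turn -0.005
```

```bash
python3 -m creep '2 0 0 -0.005 0.2; 2 0 20 -0.005 0.2; 2 0 45 -0.005 0.2; 2 0 65 -0.005 0.2; 2 0 75 -0.005 0.2; 2 0 75 -0.005 0.2' ; python3 -c "
from h import *
plan([[0,0,0]]);save(bot.camera('wrist'),'w4.png')"; python3 -m creep '0 0 0 0 1; 0 0 0 0 1; 0 0 0 0 1; 0 0 0 0 1; 0 0 0 0 1; 0 0 0 0 1' 25; python3 -c "
from h import *
plan([[0,0,0]]);save(bot.camera('wrist'),'w5.png',(150,90,500,270),2)"
```

```text
t: 5.12
position: [0.5783, -0.0194, 0.0716]
tool_rot: [0.988, 0.151, -0.002, -0.0]
contact_force: [-1.2, -0.0, 0.1]
width: 0.0377
t 5.12 pos [ 0.5783 -0.0194  0.0716] F [-1.2 -0.   0.1] w 0.0377 tilt [-0.003 -0.   ]
[-545.8 -191.4   73.6] turn 0.000
t: 5.92
position: [0.5793, -0.0186, 0.0735]
tool_rot: [0.988, 0.151, -0.001, -0.0]
contact_force: [-2.2, 1.2, 7.3]
width: 0.0004
t 5.92 pos [ 0.5793 -0.0186  0.0735] F [-2.2  1.2  7.3] w 0.0004 tilt [-0.001  0.001]
[-547.  -191.1   74.2] turn 0.000
```

View pics/w4.png

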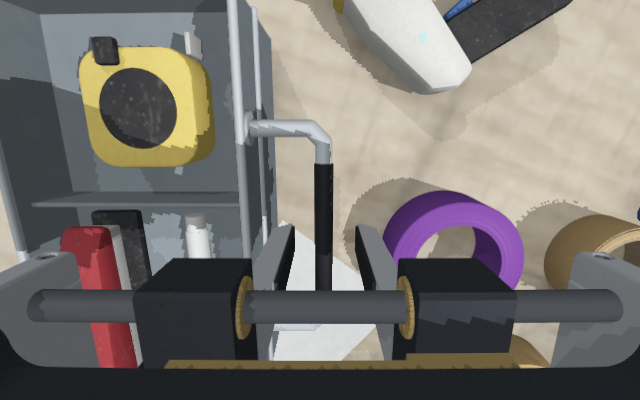

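View pics/w5.png

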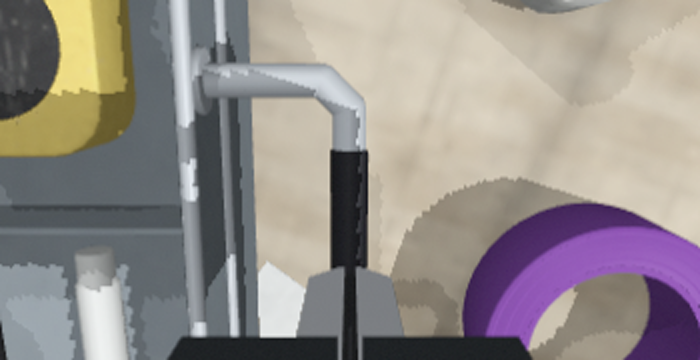

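```bash
python3 -c "
from h import *
s=bot.sense();m=bot.camera_model('wrist');p=np.array(s['position']);R=Ro.from_quat(s['tool_rot']).as_matrix()
for dx in (0,8):
  for h in (0,19,30,40,50):
    P=p+R@[dx/1e3,0,-h/1e3]
    print(dx,h,'depth',(m['R']@P+m['t'])[2].round(4),proj(m,np.array([p+R@[dx/1e3,sg*.01885,-h/1e3] for sg in(-1,1)])).round(0).tolist())
q=Ro.from_matrix(R.T@m['R'].T).as_euler('xyz',degrees=True);print('cam in tool',q,R.T@(-m['R'].T@m['t']-p))
"
```

```text
0 0 depth 0.2273 [[299.0, 219.0], [349.0, 219.0]]
0 19 depth 0.2088 [[296.0, 227.0], [351.0, 227.0]]
0 30 depth 0.1981 [[295.0, 233.0], [353.0, 233.0]]
0 40 depth 0.1884 [[293.0, 239.0], [354.0, 239.0]]
0 50 depth 0.1787 [[292.0, 245.0], [356.0, 245.0]]
8 0 depth 0.2253 [[298.0, 209.0], [349.0, 209.0]]
8 19 depth 0.2069 [[296.0, 216.0], [352.0, 216.0]]
8 30 depth 0.1962 [[295.0, 221.0], [353.0, 221.0]]
8 40 depth 0.1865 [[293.0, 226.0], [355.0, 226.0]]
8 50 depth 0.1768 [[291.0, 232.0], [356.0, 232.0]]
cam in tool [-1.37668701e+01 -3.88774982e-03  9.00210942e+01] [ 0.06861857  0.00047827 -0.21716215]
```

```bash
python3 -c "
from h import *
im=cv2.imread('pics/w4.png')[:,:,::-1];save(im,'w4c.png',(230,200,420,300),4)"
```

```text
(no output)
```

View pics/w4c.png

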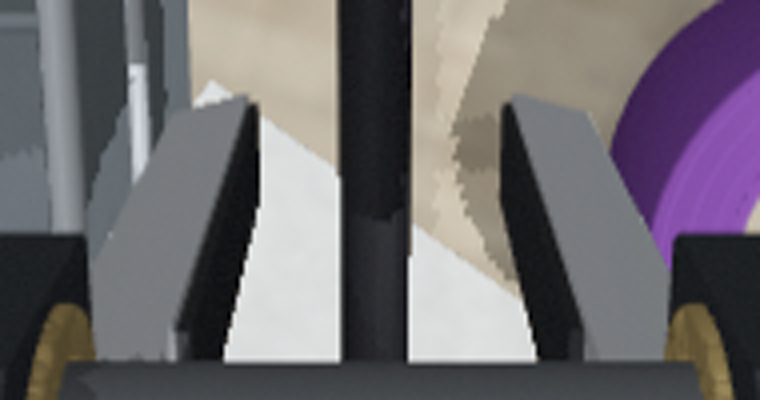

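The inner tip corners appear at (294,225) and (356,224). That places the real fingertips about 38 mm behind the reported TCP. The contact agrees: the shut fingers were resting on the bar top (z 0.112) at reported z 0.0735. I'll use real tip = reported z + 0.038.

```bash
python3 -m creep '0 0 -15 0 0.2; 0 0 -20 0 0.2; 0 0 -20 0 0.2; 0 0 -20 0 0.2; 0 0 -20 0 0.2; 0 0 -20 0 0.2'; python3 - <<'E'
from h import *
T=T2(*CAD); plan(T([[-.1145,0,.094],[-.1145,0,.049]]),CAD[2])
E
```

```text
t: 6.72
position: [0.5791, -0.0186, 0.0932]
tool_rot: [0.988, 0.151, -0.001, -0.0]
contact_force: [0.6, 0.2, 0.4]
width: 0.0378
t 6.72 pos [ 0.5791 -0.0186  0.0932] F [0.6 0.2 0.4] w 0.0378 tilt [-0.002  0.001]
[-0.7  0.7 -0.8] turn 0.001
[-0.6  0.7 44.2] turn 0.001
```

```bash
python3 -m creep '0 1 12 0 0.2; 0 1 24 0 0.2; 0 1 36 0 0.2; 0 1 44 0 0.2; 0 1 44 0 0.2'; python3 -m creep '0 0 0 0 1; 0 0 0 0 1; 0 0 0 0 1; 0 0 0 0 1; 0 0 0 0 1; 0 0 0 0 1' 25; python3 -c "
from h import *
plan([[0,0,0]]);save(bot.camera('wrist'),'w6.png',(150,60,500,300),2)"
```

```text
t: 7.35
position: [0.5786, -0.0195, 0.0483]
tool_rot: [0.988, 0.151, -0.002, -0.001]
contact_force: [-0.1, 0.4, -0.9]
width: 0.0376
t: 8.1
position: [0.5786, -0.0184, 0.0486]
tool_rot: [0.988, 0.152, -0.002, -0.001]
contact_force: [-2.1, 4.3, 3.3]
width: 0.0092
t 8.10 pos [ 0.5786 -0.0184  0.0486] F [-2.1  4.3  3.3] w 0.0092 tilt [-0.003  0.002]
[-546.2 -191.1   50.6] turn 0.000
```

View pics/w6.png

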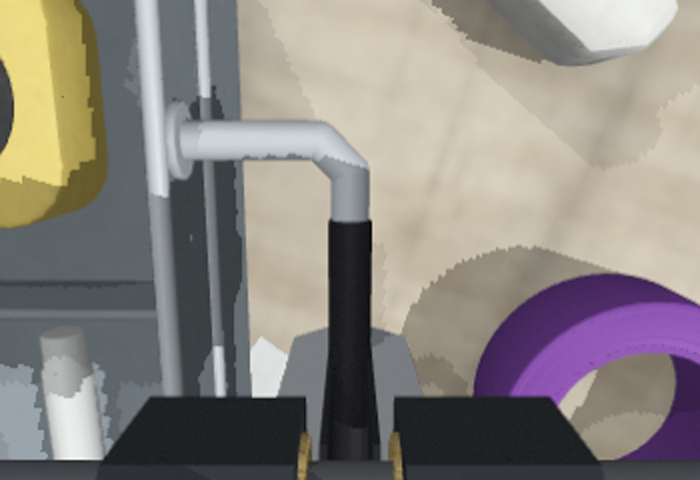

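The bar is now held: opening is 9.2 mm and the bar is visible between the fingers. I'll start along the arc with a short test.

```bash
python3 -m creep '0 -3.5 -3.3 0 1; 0 -7.1 -6.5 0 1; 0 -10.8 -9.5 0 1; 0 -14.6 -12.4 0 1; 0 -14.6 -12.4 0 1'; python3 - <<'E'
from h import *
plan([[0,0,0]])
s=bot.sense();p=np.array(s['position']);R=Ro.from_quat(s['tool_rot']).as_matrix()
c=Ro.from_euler('z',-CAD[2]).apply(p-np.r_[CAD[:2],0]);print('caddy frame',c)
E
```

```text
t: 8.78
position: [0.5741, -0.0043, 0.0613]
tool_rot: [0.988, 0.152, -0.002, -0.001]
contact_force: [2.3, -0.3, -7.2]
width: 0.0091
t 8.78 pos [ 0.5741 -0.0043  0.0613] F [ 2.3 -0.3 -7.2] w 0.0091 tilt [-0.003  0.002]
[-546.1 -176.4   63.3] turn 0.000
caddy frame [-0.0986973  -0.00024299  0.06129809]
```

```bash
cat >> h.py <<'E'
REF=np.array([-.1133,0,.0489])
def arc(angs):
    s=bot.sense();p=np.array(s['position']);R=Ro.from_quat(s['tool_rot']).as_matrix()
    q=np.pi/4
    print('turn %.3f'%(-((CAD[2]-np.arctan2(R[1,1],R[0,1])+np.pi/2)%np.pi-np.pi/2)))
    for a in angs:
        D=REF+[.12*(np.cos(q)-np.cos(q+a)),0,.12*(np.sin(q+a)-np.sin(q))]
        print('%.3f'%a,(R.T@(T2(*CAD)(D)[0]-p)*1e3).round(1))
E
python3 -c "
from h import *
arc(np.arange(.16,1.7,.075))"
```

```text
turn 0.002
0.160 [-0.2 -0.  -0. ]
0.235 [-0.2 -7.5 -5. ]
0.310 [ -0.2 -15.4  -9.4]
0.385 [ -0.2 -23.5 -13.2]
0.460 [ -0.2 -31.9 -16.4]
0.535 [ -0.2 -40.6 -18.9]
0.610 [ -0.2 -49.4 -20.8]
0.685 [ -0.2 -58.3 -22. ]
0.760 [ -0.2 -67.3 -22.5]
0.835 [ -0.2 -76.3 -22.4]
0.910 [ -0.1 -85.2 -21.6]
0.985 [ -0.1 -94.1 -20.1]
1.060 [-1.000e-01 -1.028e+02 -1.800e+01]
1.135 [-1.000e-01 -1.114e+02 -1.520e+01]
1.210 [-1.000e-01 -1.197e+02 -1.180e+01]
1.285 [  -0.  -127.8   -7.7]
1.360 [  -0.  -135.5   -3.1]
1.435 [   0.  -142.8    2.1]
1.510 [   0.  -149.8    7.8]
1.585 [ 1.000e-01 -1.563e+02  1.400e+01]
1.660 [ 1.000e-01 -1.623e+02  2.070e+01]
```

```bash
python3 -m creep '0 -7.5 -5 0 1; 0 -15.4 -9.4 0 1; 0 -23.5 -13.2 0 1; 0 -31.9 -16.4 0 1; 0 -40.6 -18.9 0 1; 0 -49.4 -20.8 0 1; 0 -58.3 -22 0 1; 0 -58.3 -22 0 1'; python3 -c "
from h import *
plan([[0,0,0]])
arc(np.arange(.685,1.7,.075))"
```

```text
t: 9.78
position: [0.5563, 0.0529, 0.0836]
tool_rot: [0.988, 0.153, -0.002, -0.002]
contact_force: [2.2, 2.2, -9.4]
width: 0.0092
t 9.78 pos [0.5563 0.0529 0.0836] F [ 2.2  2.2 -9.4] w 0.0092 tilt [-0.004  0.003]
[-546.1 -117.3   85.5] turn 0.000
turn 0.004
0.685 [-0.3  1.7  0.1]
0.760 [-0.3 -7.2 -0.4]
0.835 [ -0.3 -16.2  -0.3]
0.910 [ -0.2 -25.2   0.6]
0.985 [ -0.2 -34.1   2. ]
1.060 [ -0.2 -42.8   4.2]
1.135 [ -0.1 -51.4   7. ]
1.210 [ -0.1 -59.7  10.4]
1.285 [ -0.  -67.7  14.4]
1.360 [ -0.  -75.4  19.1]
1.435 [  0.  -82.8  24.3]
1.510 [  0.1 -89.7  30. ]
1.585 [  0.1 -96.2  36.2]
1.660 [   0.2 -102.2   43. ]
```

```bash
python3 -m creep '0 -7.2 -0.4 0 1; 0 -16.2 -0.3 0 1; 0 -25.2 0.6 0 1; 0 -34.1 2 0 1; 0 -42.8 4.2 0 1; 0 -51.4 7 0 1; 0 -59.7 10.4 0 1; 0 -59.7 10.4 0 1'; python3 -c "
from h import *
plan([[0,0,0]])
arc(np.arange(1.21,1.71,.05))"
```

```text
t: 10.78
position: [0.5381, 0.1111, 0.0728]
tool_rot: [0.988, 0.153, -0.002, -0.002]
contact_force: [5.6, -0.3, -13.0]
width: 0.0091
t 10.78 pos [0.5381 0.1111 0.0728] F [  5.6  -0.3 -13. ] w 0.0091 tilt [-0.004  0.003]
[-546.3  -57.    74.4] turn 0.000
turn 0.005
1.210 [-0.4  1.2 -0.6]
1.260 [-0.4 -4.1  2.1]
1.310 [-0.3 -9.4  5. ]
1.360 [ -0.3 -14.5   8.1]
1.410 [ -0.3 -19.4  11.5]
1.460 [ -0.2 -24.2  15.2]
1.510 [ -0.2 -28.8  19.1]
1.560 [ -0.2 -33.2  23.2]
1.610 [ -0.1 -37.3  27.5]
1.660 [ -0.1 -41.3  32. ]
```

```bash
python3 -m creep '0 -4.1 2.1 0 1; 0 -9.4 5 0 1; 0 -14.5 8.1 0 1; 0 -19.4 11.5 0 1; 0 -24.2 15.2 0 1; 0 -28.8 19.1 0 1; 0 -33.2 23.2 0 1; 0 -33.2 23.2 0 1'; python3 -c "
from h import *
plan([[0,0,0]])
arc(np.arange(1.56,1.69,.02))"
```

```text
t: 11.78
position: [0.5281, 0.1434, 0.0493]
tool_rot: [0.988, 0.154, -0.001, -0.002]
contact_force: [5.7, -0.4, -11.6]
width: 0.0091
t 11.78 pos [0.5281 0.1434 0.0493] F [  5.7  -0.4 -11.6] w 0.0091 tilt [-0.003  0.003]
[-546.6  -23.5   50.6] turn 0.000
turn 0.005
1.560 [-0.5  0.6 -0.5]
1.580 [-0.5 -1.1  1.2]
1.600 [-0.5 -2.8  3. ]
1.620 [-0.5 -4.4  4.7]
1.640 [-0.4 -6.   6.5]
1.660 [-0.4 -7.5  8.4]
1.680 [-0.4 -9.  10.2]
```

```bash
python3 -m creep '0 -1.1 1.2 0 1; 0 -2.8 3 0 1; 0 -4.4 4.7 0 1; 0 -6 6.5 0 1; 0 -7.5 8.4 0 1; 0 -8.5 9.6 0 1; 0 -8.5 9.6 0 1'; python3 -c "
from h import *
plan([[0,0,0]])
arc([1.62,1.66]);save(bot.camera('scene'),'s5.png',(150,100,415,325),2.6)"
```

```text
t: 12.65
position: [0.5259, 0.1508, 0.0407]
tool_rot: [0.988, 0.153, -0.001, -0.002]
contact_force: [3.3, -3.3, 3.7]
width: 0.0089
t 12.65 pos [0.5259 0.1508 0.0407] F [ 3.3 -3.3  3.7] w 0.0089 tilt [-0.002  0.003]
[-546.9  -15.6   41.5] turn 0.000
turn 0.005
1.620 [-0.6  3.2 -4. ]
1.660 [-0.6  0.1 -0.3]
```

View pics/s5.png

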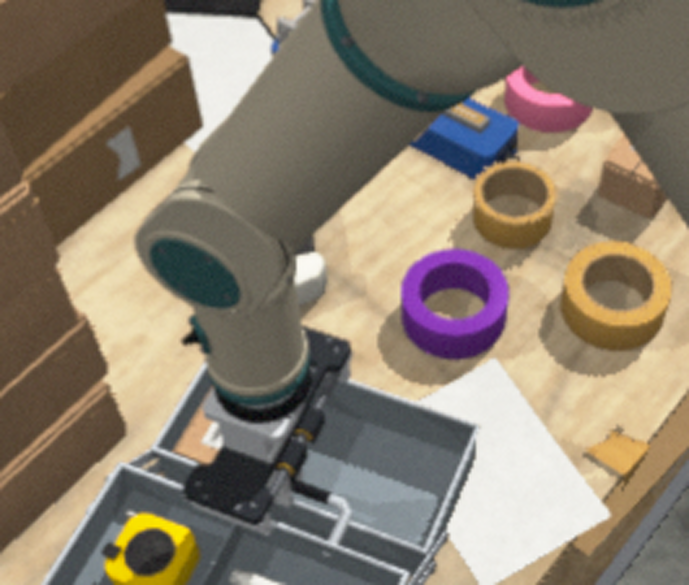

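The tray now rests on its open stop, with the handle over the caddy. I'll release and rise.

```bash
python3 -m creep '0 0 0 0 0.2; 0 0 0 0 0.2; 0 0 0 0 0.2; 0 0 0 0 0.2; 0 0 -30 0 0.2; 0 0 -70 0 0.2; 0 0 -120 0 0.2; 0 0 -120 0 0.2'; python3 - <<'E'
from h import *
save(bot.camera('scene'),'s6.png',(150,100,415,325),2.6)
mt=bot.camera_model('top');print('purple',unproj(mt,[[311.5,206]],.048))
fr=np.array([.4320,-.2635]);d=np.array([np.sin(CAD[2]),-np.cos(CAD[2])]);print('pinch',fr+.048*d)
plan([np.r_[fr+.048*d,.10],np.r_[fr+.048*d,-.027]],CAD[2]+np.pi/2)
E
```

```text
t: 13.7
position: [0.5291, 0.1515, 0.1643]
tool_rot: [0.988, 0.153, 0.003, -0.002]
contact_force: [0.1, 0.1, -0.2]
width: 0.0375
purple [[ 0.56026918 -0.14405023  0.048     ]]
pinch [ 0.47780904 -0.24916361]
t 13.75 pos [0.5272 0.1509 0.1621] F [ 0.3 -0.7 -0.7] w 0.0380 tilt [0.001 0.004]
[-168.5  366.5   60.4] turn -1.566
[-168.7  367.   187.4] turn -1.566
```

View pics/s6.png

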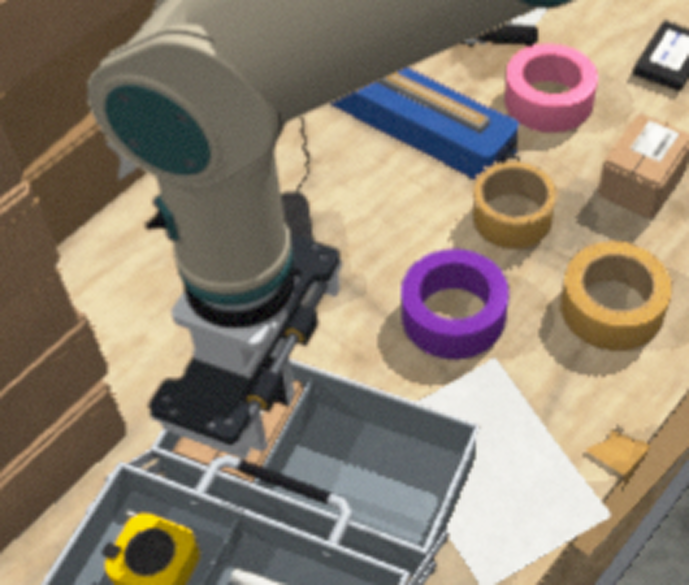

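The tray stays open by itself and the large bay is empty and visible. Now to the full roll.

```bash
python3 -m creep '-168 366 0 -1.566 -0.1; -168 366 0 -1.566 -0.1; -168 366 0 -1.566 -0.1; -168 366 0 -1.566 -0.1; -168 366 0 -1.566 -0.1; -168 366 0 -1.566 -0.1; -168 366 0 -1.566 -0.1; -168 366 0 -1.566 -0.1' 35; python3 - <<'E'
from h import *
fr=np.array([.4320,-.2635]);d=np.array([np.sin(CAD[2]),-np.cos(CAD[2])])
plan([np.r_[fr+.048*d,.10],np.r_[fr+.048*d,-.027]],CAD[2]+np.pi/2)
E
```

```text
t: 14.75
position: [0.4757, -0.2519, 0.1584]
tool_rot: [0.625, 0.781, 0.001, -0.003]
contact_force: [-0.1, 0.3, 0.5]
width: 0.0515
t 14.75 pos [ 0.4757 -0.2519  0.1584] F [-0.1  0.3  0.5] w 0.0515 tilt [-0.003  0.005]
[ 1.9  2.8 58.4] turn -0.082
[  1.3   3.  185.4] turn -0.082
```

```bash
python3 -m creep '2 3 40 -0.082 -0.1; 2 3 58 -0.082 -0.1; 2 3 58 -0.082 -0.1; 2 3 58 -0.082 -0.1'; python3 - <<'E'
from h import *
fr=np.array([.4320,-.2635]);d=np.array([np.sin(CAD[2]),-np.cos(CAD[2])])
plan([np.r_[fr+.048*d,.10],np.r_[fr+.048*d,-.027]],CAD[2]+np.pi/2)
m=bot.camera_model('wrist');im=bot.camera('wrist').copy();raw=im.copy()
th=np.linspace(0,6.28,80)
for q in(.058,.038): cv2.polylines(im,[proj(m,np.c_[fr[0]+q*np.cos(th),fr[1]+q*np.sin(th),0*th+.048]).astype(int)],True,(0,255,0),1)
save(im,'w7.png')
E
```

```text
t: 15.25
position: [0.4781, -0.2488, 0.1003]
tool_rot: [0.592, 0.806, 0.001, -0.003]
contact_force: [0.0, 0.4, 0.3]
width: 0.0518
t 15.25 pos [ 0.4781 -0.2488  0.1003] F [0.  0.4 0.3] w 0.0518 tilt [-0.003  0.005]
[-0.3 -0.4  0.3] turn 0.001
[ -1.   -0.2 127.3] turn 0.001
```

View pics/w7.png

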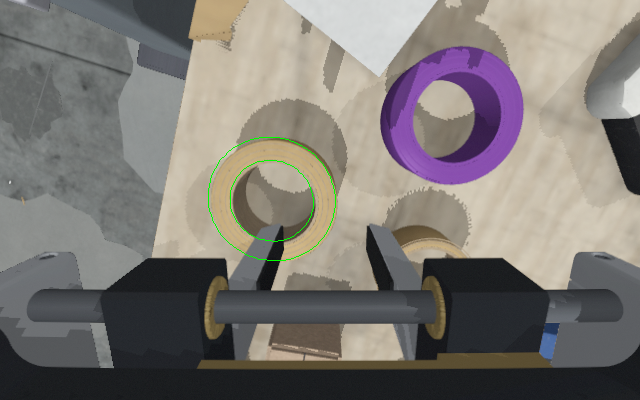

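The full roll lies exactly under the predicted rings at (273,200), with the left finger over its hole. I'll descend.

```bash
python3 -m creep '-0.5 0 40 0 -0.1; -0.5 0 75 0 -0.1; -1 0 100 0 -0.1; -1 0 115 0 -0.1; -1 0 124 0 -0.1; -1 0 124 0 -0.1'; python3 - <<'E'
from h import *
plan([[0,0,0]]);save(bot.camera('wrist'),'w8.png')
E
```

```text
t: 16.05
position: [0.4787, -0.2494, -0.0231]
tool_rot: [0.592, 0.806, 0.001, -0.002]
contact_force: [0.5, 0.0, -0.3]
width: 0.052
t 16.05 pos [ 0.4787 -0.2494 -0.0231] F [ 0.5  0.  -0.3] w 0.0520 tilt [-0.002  0.004]
[ 381.3 -382.1  -21.1] turn 0.000
```

View pics/w8.png

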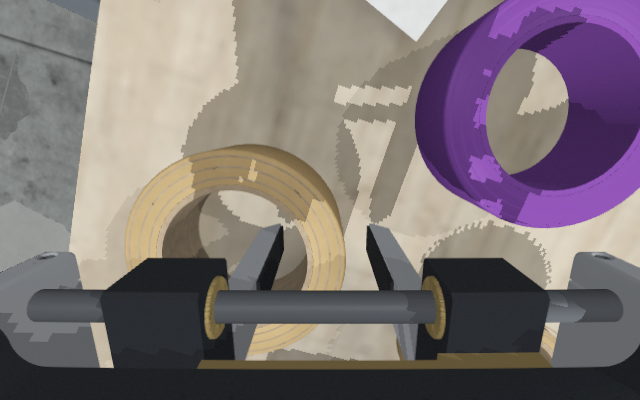

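The left finger is in the hole and the wall at (325,250) lies between the fingers. Close.

```bash
python3 -m creep '0 0 0 0 1; 0 0 0 0 1; 0 0 0 0 1; 0 0 0 0 1; 0 0 0 0 1; 0 0 0 0 1' 35;  python3 -m creep '0 0 -10 0 1; 0 0 -30 0 1; 0 0 -70 0 1; 0 0 -120 0 1; 0 0 -160 0 1; 0 0 -160 0 1'; python3 - <<'E'
from h import *
pt=T2(*CAD)([[-.003,.055-.048,.137],[-.003,.055-.048,-.013]])
plan(pt,CAD[2]+np.pi/2);save(bot.camera('wrist'),'w9.png')
E
```

```text
t: 16.85
position: [0.4787, -0.2499, -0.0225]
tool_rot: [0.592, 0.806, 0.001, -0.002]
contact_force: [-0.7, 0.1, 6.2]
width: 0.0226
t: 17.6
position: [0.4815, -0.2511, 0.1407]
tool_rot: [0.592, 0.806, 0.002, 0.002]
contact_force: [-0.9, 0.7, -2.1]
width: 0.0225
t 17.60 pos [ 0.4815 -0.2511  0.1407] F [-0.9  0.7 -2.1] w 0.0225 tilt [0.005 0.001]
[303.4 155.    4.3] turn 0.001
[303.5 154.3 154.3] turn 0.001
```

View pics/w9.png

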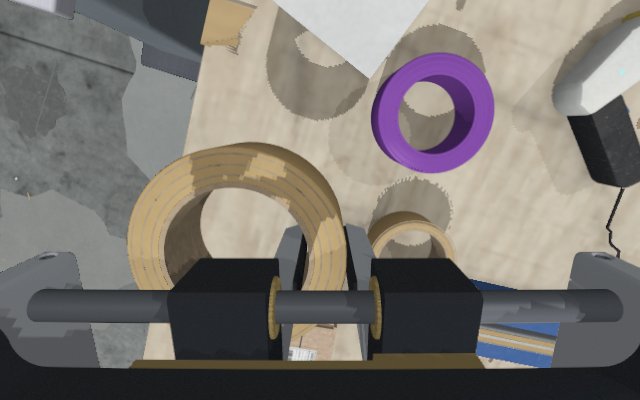

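Roll lifted: opening 22.5 mm, load −2.1 N. I'll carry it over the bay.

```bash
python3 -m creep '303 155 0 0 1; 303 155 0 0 1; 303 155 0 0 1; 303 155 0 0 1; 303 155 0 0 1; 303 155 0 0 1; 303 155 0 0 1; 303 155 0 0 1'; python3 - <<'E'
from h import *
T=T2(*CAD)
pt=T([[-.003,.055-.048,.137],[-.003,.055-.048,-.013]])
plan(pt,CAD[2]+np.pi/2)
for n in('wrist','top','scene'):
    m=bot.camera_model(n);im=bot.camera(n).copy()
    if n!='wrist':
        for P in [[[65,-35.5,74],[65,135.5,74],[-65,135.5,74],[-65,-35.5,74]],[[64,-65,99],[64,65,99]]]:
            cv2.polylines(im,[proj(m,T(np.array(P)/1e3)).astype(int)],True,(0,255,0),1)
    save(im,n+'10.png') if n=='wrist' else save(im,n+'10.png',(170,130,370,280),4)
E
```

```text
t: 18.65
position: [0.5358, 0.083, 0.1382]
tool_rot: [0.592, 0.806, -0.0, -0.001]
contact_force: [-0.1, -1.3, -1.4]
width: 0.0225
t 18.65 pos [0.5358 0.083  0.1382] F [-0.1 -1.3 -1.4] w 0.0225 tilt [-0.002  0.001]
[0.9 3.3 1.2] turn -0.001
[  0.6   3.5 151.2] turn -0.001
```

View pics/wrist10.png

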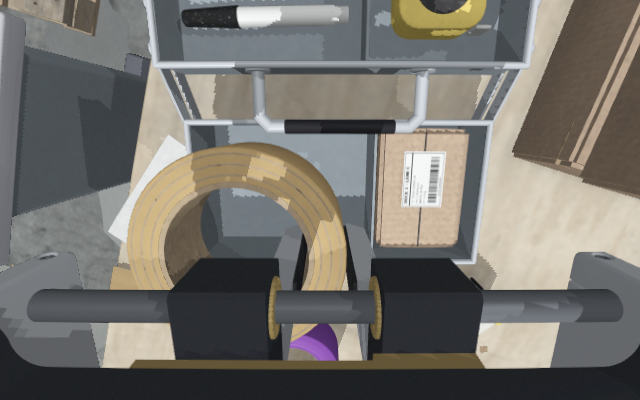

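View pics/top10.png

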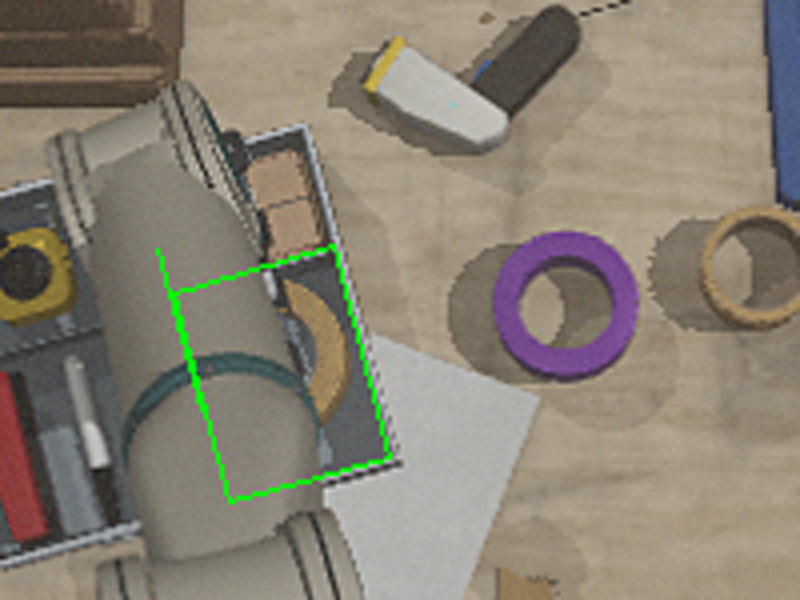

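View pics/scene10.png

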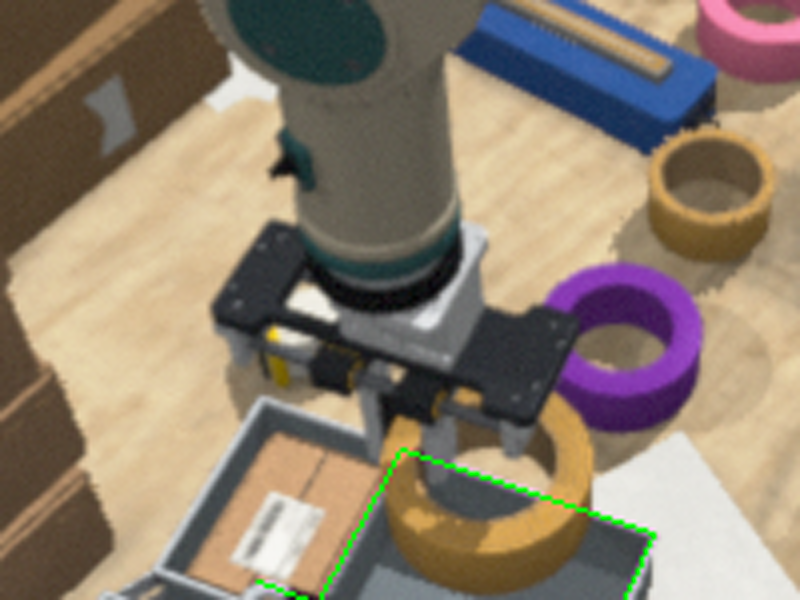

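```bash
python3 -m creep '1 1 20 0 1; 1 1 40 0 1; 1 1 60 0 1; 1 1 80 0 1; 1 1 95 0 1; 1 1 105 0 1; 1 1 105 0 1'; python3 - <<'E'
from h import *
T=T2(*CAD)
pt=T([[-.003,.009,.0],[-.003,.009,-.0125]])
plan(pt,CAD[2]+np.pi/2)
save(bot.camera('wrist'),'w11.png')
save(bot.camera('scene'),'s11.png',(170,130,370,280),4)
E
```

```text
t: 19.68
position: [0.5368, 0.0839, 0.0335]
tool_rot: [0.593, 0.805, 0.0, -0.001]
contact_force: [-0.5, 0.4, -1.4]
width: 0.0225
t 19.68 pos [0.5368 0.0839 0.0335] F [-0.5  0.4 -1.4] w 0.0225 tilt [-0.001  0.001]
[ 0.3  0.  33.5] turn -0.003
[ 0.3  0.  46. ] turn -0.003
```

View pics/w11.png

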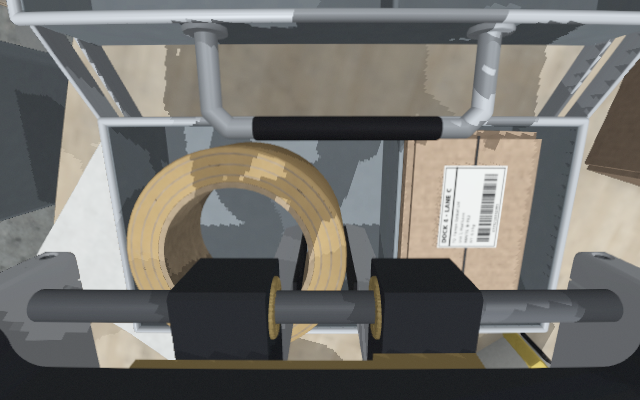

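View pics/s11.png

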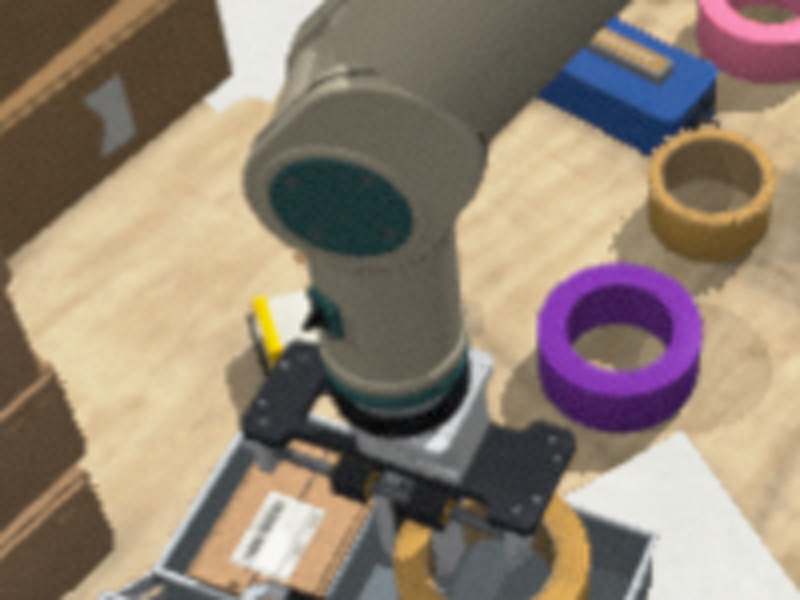

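The roll is inside the bay and clear of the bar. I'll lower it to the floor.

```bash
python3 -m creep '0 0 12 0 1; 0 0 24 0 1; 0 0 34 0 1; 0 0 40 0 1; 0 0 43 0 1; 0 0 45 0 1; 0 0 46 0 1; 0 0 46 0 1'
```

```text
t: 20.78
position: [0.5378, 0.0844, -0.0114]
tool_rot: [0.593, 0.805, 0.001, -0.0]
contact_force: [0.1, 0.2, -1.7]
width: 0.0224
```

```bash
python3 -m creep '0 0 1 0 1; 0 0 2 0 1; 0 0 2 0 1'
```

```text
t: 21.15
position: [0.5382, 0.0843, -0.0125]
tool_rot: [0.593, 0.805, 0.001, 0.0]
contact_force: [-0.6, -0.3, 7.3]
width: 0.0226
```

It touched the floor (+7 N). Open modestly and withdraw.

```bash
python3 -m creep '0 0 0 0 0.25; 0 0 0 0 0.25; 0 0 0 0 0.25; 0 0 -15 0 0.25; 0 0 -40 0 0.25; 0 0 -80 0 0.25; 0 0 -130 0 0.25; 0 0 -170 0 0.25'; python3 - <<'E'
from h import *
plan(T2(*CAD)([[.0637,0,.12],[.0637,0,.0407]]),CAD[2])
save(bot.camera('wrist'),'w12.png')
E
```

```text
t: 22.15
position: [0.5382, 0.0843, 0.1605]
tool_rot: [0.593, 0.805, 0.002, 0.001]
contact_force: [0.0, -0.3, -0.0]
width: 0.0354
t 22.15 pos [0.5382 0.0843 0.1605] F [ 0.  -0.3 -0. ] w 0.0354 tilt [0.004 0.002]
[67.1  7.2 40.6] turn 1.568
[ 67.    6.9 119.9] turn 1.568
```

View pics/w12.png

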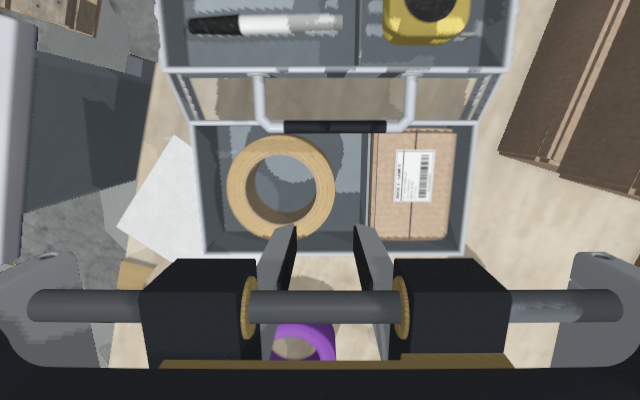

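The roll lies flat in the large bay at (280,187), with the carton undisturbed. Back to the handle.

```bash
python3 -m creep '67 7 0 1.568 0.2; 67 7 0 1.568 0.2; 67 7 0 1.568 0.2; 67 7 0 1.568 0.2; 67 7 0 1.568 0.2; 67 7 0 1.568 0.2; 67 7 0 1.568 0.2; 67 7 0 1.568 0.2'; python3 - <<'E'
from h import *
plan(T2(*CAD)([[.0637,0,.12],[.0637,0,.0407]]),CAD[2])
E
```

```text
t: 23.2
position: [0.5281, 0.1516, 0.1659]
tool_rot: [0.983, 0.182, 0.006, -0.001]
contact_force: [-0.3, 0.1, 0.3]
width: 0.0374
t 23.20 pos [0.5281 0.1516 0.1659] F [-0.3  0.1  0.3] w 0.0374 tilt [0.012 0.004]
[-3.4 -0.1 45.9] turn 0.062
[-4.400e+00 -1.000e-01  1.252e+02] turn 0.062
```

```bash
python3 -m creep '-3 0 25 0.062 0.2; -3.5 0 46 0.062 0.2; -3.5 0 46 0.062 0.2; -3.5 0 46 0.062 0.2'; python3 - <<'E'
from h import *
plan(T2(*CAD)([[.0637,0,.12],[.0637,0,.0407]]),CAD[2])
m=bot.camera_model('wrist');im=bot.camera('wrist').copy()
cv2.polylines(im,[proj(m,T2(*CAD)([[.064,-.065,.099],[.064,.065,.099]])).astype(int)],True,(0,255,0),1)
save(im,'w13.png')
E
```

```text
t: 23.7
position: [0.5259, 0.1508, 0.1209]
tool_rot: [0.988, 0.151, 0.007, -0.002]
contact_force: [0.4, 0.2, 0.4]
width: 0.0377
t 23.70 pos [0.5259 0.1508 0.1209] F [0.4 0.2 0.4] w 0.0377 tilt [0.013 0.005]
[-0.6 -0.   0.9] turn 0.000
[-1.7  0.1 80.2] turn 0.000
```

View pics/w13.png

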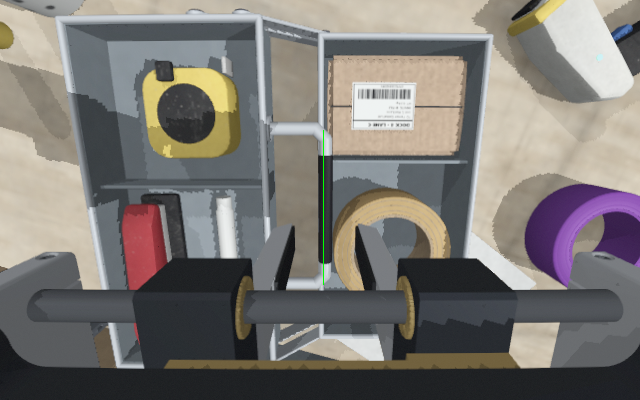

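The bar at (325,150–265) is centred between the fingers. Descend and grip.

```bash
python3 -m creep '-0.5 0 30 0 0.2; -1 0 50 0 0.2; -1.5 0 68 0 0.2; -1.5 0 79 0 0.2; -1.5 0 79 0 0.2'; python3 -m creep '0 0 0 0 1; 0 0 0 0 1; 0 0 0 0 1; 0 0 0 0 1; 0 0 0 0 1; 0 0 0 0 1' 25; python3 - <<'E'
from h import *
plan([[0,0,0]]); arc(np.arange(1.66,.8,-.06))
E
```

```text
t: 24.38
position: [0.5258, 0.1508, 0.042]
tool_rot: [0.988, 0.151, 0.007, -0.002]
contact_force: [-0.0, -0.1, 0.6]
width: 0.0377
t: 25.12
position: [0.5261, 0.1506, 0.0423]
tool_rot: [0.988, 0.151, 0.007, -0.002]
contact_force: [0.2, -1.0, 4.6]
width: 0.009
t 25.12 pos [0.5261 0.1506 0.0423] F [ 0.2 -1.   4.6] w 0.0090 tilt [0.014 0.005]
[-547.7  -13.4   34.3] turn 0.000
turn 0.000
1.660 [-0.8 -0.1  1.3]
1.600 [-0.7  4.6 -4.1]
1.540 [-0.6  9.7 -9.2]
1.480 [ -0.5  15.1 -14. ]
1.420 [ -0.5  20.8 -18.4]
1.360 [ -0.4  26.7 -22.5]
1.300 [ -0.4  32.9 -26.2]
1.240 [ -0.3  39.2 -29.6]
1.180 [ -0.3  45.8 -32.6]
1.120 [ -0.2  52.5 -35.1]
1.060 [ -0.2  59.4 -37.3]
1.000 [ -0.2  66.4 -39. ]
0.940 [ -0.2  73.4 -40.4]
0.880 [ -0.1  80.6 -41.3]
0.820 [ -0.1  87.8 -41.7]
```

```bash
python3 -m creep '0 2.3 -2.7 0 1; 0 4.7 -5.4 0 1; 0 9.8 -10.5 0 1; 0 15.2 -15.3 0 1; 0 20.9 -19.7 0 1; 0 26.8 -23.8 0 1; 0 33 -27.5 0 1; 0 33 -27.5 0 1'; python3 - <<'E'
from h import *
import h
h.REF[2]+=.0013
plan([[0,0,0]]); arc(np.arange(1.3,.2,-.07))
E
```

```text
t: 26.12
position: [0.5362, 0.1182, 0.0705]
tool_rot: [0.989, 0.151, 0.008, -0.001]
contact_force: [2.3, 2.2, -5.3]
width: 0.0089
t 26.12 pos [0.5362 0.1182 0.0705] F [ 2.3  2.2 -5.3] w 0.0089 tilt [0.015 0.005]
[-548.1  -46.7   61.9] turn 0.000
turn -0.001
1.300 [-0.7 -1.   0.7]
1.230 [-0.6  6.4 -3.2]
1.160 [-0.5 14.1 -6.6]
1.090 [-0.5 22.  -9.4]
1.020 [ -0.5  30.1 -11.6]
0.950 [ -0.4  38.4 -13.3]
0.880 [ -0.4  46.7 -14.4]
0.810 [ -0.4  55.1 -14.9]
0.740 [ -0.4  63.5 -14.8]
0.670 [ -0.4  71.8 -14.1]
0.600 [ -0.4  80.1 -12.9]
0.530 [ -0.4  88.3 -11. ]
0.460 [-0.4 96.4 -8.6]
0.390 [ -0.5 104.3  -5.7]
0.320 [ -0.5 111.9  -2.2]
0.250 [ -0.6 119.3   1.9]
```

```bash
python3 -m creep '0 6.4 -3.2 0 1; 0 14.1 -6.6 0 1; 0 22 -9.4 0 1; 0 30.1 -11.6 0 1; 0 38.4 -13.3 0 1; 0 46.7 -14.4 0 1; 0 55.1 -14.9 0 1; 0 55.1 -14.9 0 1'; python3 - <<'E'
from h import *
import h
h.REF[2]+=.0013
plan([[0,0,0]]); arc(np.arange(.81,.2,-.06))
E
```

```text
t: 27.12
position: [0.5532, 0.0636, 0.0855]
tool_rot: [0.989, 0.15, 0.008, -0.001]
contact_force: [2.6, 1.1, -2.0]
width: 0.0092
t 27.12 pos [0.5532 0.0636 0.0855] F [ 2.6  1.1 -2. ] w 0.0092 tilt [0.016 0.004]
[-548.6 -103.    76.5] turn 0.000
turn -0.003
0.810 [-0.6 -2.1  0.2]
0.750 [-0.5  5.1  0.2]
0.690 [-0.5 12.3  0.7]
0.630 [-0.5 19.4  1.6]
0.570 [-0.5 26.5  2.9]
0.510 [-0.5 33.5  4.7]
0.450 [-0.6 40.4  6.9]
0.390 [-0.6 47.1  9.5]
0.330 [-0.6 53.6 12.4]
0.270 [-0.6 60.  15.8]
0.210 [-0.7 66.1 19.5]
```

```bash
python3 -m creep '0 5.1 0.2 0 1; 0 12.3 0.7 0 1; 0 19.4 1.6 0 1; 0 26.5 2.9 0 1; 0 33.5 4.7 0 1; 0 40.4 6.9 0 1; 0 47.1 9.5 0 1; 0 47.1 9.5 0 1'; python3 - <<'E'
from h import *
import h
h.REF[2]+=.0013
plan([[0,0,0]]); arc(np.arange(.39,-.04,-.05))
E
```

```text
t: 28.12
position: [0.5676, 0.0172, 0.0757]
tool_rot: [0.989, 0.149, 0.008, -0.0]
contact_force: [4.3, -2.6, -2.9]
width: 0.0093
t 28.12 pos [0.5676 0.0172 0.0757] F [ 4.3 -2.6 -2.9] w 0.0093 tilt [0.016 0.003]
[-548.7 -151.    66.5] turn 0.000
turn -0.004
0.390 [-0.5 -1.6 -0.4]
0.340 [-0.5  3.9  2.1]
0.290 [-0.5  9.2  4.8]
0.240 [-0.5 14.4  7.8]
0.190 [-0.6 19.5 11. ]
0.140 [-0.6 24.4 14.5]
0.090 [-0.6 29.  18.3]
0.040 [-0.7 33.6 22.2]
-0.010 [-0.7 37.8 26.4]
```

```bash
python3 -m creep '0 3.9 2.1 0 1; 0 9.2 4.8 0 1; 0 14.4 7.8 0 1; 0 19.5 11 0 1; 0 24.4 14.5 0 1; 0 29 18.3 0 1; 0 29 18.3 0 1'; python3 - <<'E'
from h import *
import h
h.REF[2]+=.0013
plan([[0,0,0]]); arc([.09,.06,.03,0,-.02,-.04])
E
```

```text
t: 29.0
position: [0.5767, -0.0118, 0.0568]
tool_rot: [0.989, 0.148, 0.008, 0.0]
contact_force: [3.5, -5.2, -3.4]
width: 0.009
t 29.00 pos [ 0.5767 -0.0118  0.0568] F [ 3.5 -5.2 -3.4] w 0.0090 tilt [0.016 0.002]
[-548.6 -180.8   47.5] turn 0.000
turn -0.005
0.090 [-0.4 -1.3 -0.7]
0.060 [-0.5  1.5  1.7]
0.030 [-0.5  4.1  4.1]
0.000 [-0.5  6.7  6.6]
-0.020 [-0.5  8.4  8.4]
-0.040 [-0.6 10.  10.1]
```

```bash
python3 -m creep '0 1.5 1.7 0 1; 0 2.8 2.9 0 1; 0 4.1 4.1 0 1; 0 5.4 5.4 0 1; 0 6.7 6.6 0 1; 0 7.5 7.5 0 1; 0 8.4 8.4 0 1; 0 8.4 8.4 0 1'; python3 - <<'E'
from h import *
import h
h.REF[2]+=.0013
plan([[0,0,0]]); arc([.03,0,-.02,-.04])
E
```

```text
t: 30.0
position: [0.5789, -0.0185, 0.05]
tool_rot: [0.989, 0.149, 0.008, -0.001]
contact_force: [-1.7, -0.8, 12.8]
width: 0.009
t 30.00 pos [ 0.5789 -0.0185  0.05  ] F [-1.7 -0.8 12.8] w 0.0090 tilt [0.016 0.003]
[-548.6 -188.    40.9] turn 0.000
turn -0.005
0.030 [-0.6 -2.9 -2.7]
0.000 [-0.6 -0.3 -0.2]
-0.020 [-0.6  1.3  1.5]
-0.040 [-0.6  3.   3.3]
```

The position is back at a = 0 and the base is pushing back with 12.8 N, so the tray is shut. Release, rise and check.

```bash
python3 -m creep '0 0 0 0 0.2; 0 0 0 0 0.2; 0 0 0 0 0.2; 0 0 0 0 0.2; 0 0 -30 0 0.2; 0 0 -70 0 0.2; 0 0 -120 0 0.2; 0 0 -120 0 0.2'; python3 -m creep '0 60 -120 0 0.2; 0 120 -120 0 0.2; 0 180 -120 0 0.2; 0 240 -120 0 0.2; 0 300 -120 0 0.2; 0 300 -120 0 0.2; 0 300 -120 0 0.2';  python3 - <<'E'
from h import *
T=T2(*CAD);L=np.array([[68,-137.5,122],[-68,-137.5,122],[-68,137.5,122],[68,137.5,122]])/1e3
for n,b,k in(('top',(190,145,390,290),4),('scene',(195,145,415,325),3.5)):
    m=bot.camera_model(n);im=bot.camera(n);I=cv2.resize(im[b[1]:b[3],b[0]:b[2]],None,fx=k,fy=k)
    cv2.polylines(I,[((proj(m,T(L))-b[:2])*k).astype(int)],True,(0,255,0),1)
    save(I,n+'20.png')
    o=cv2.imread(f'pics/{n}0.png')[:,:,::-1];save(cv2.absdiff(im,o),n+'diff.png',b,k)
E
```

```text
t: 31.0
position: [0.5799, -0.0189, 0.1737]
tool_rot: [0.989, 0.149, 0.012, -0.0]
contact_force: [0.0, -0.1, -0.4]
width: 0.0373
t: 31.88
position: [0.6638, -0.3103, 0.2917]
tool_rot: [0.989, 0.146, 0.01, 0.0]
contact_force: [-0.4, 0.8, -0.4]
width: 0.0377
```

View pics/top20.png

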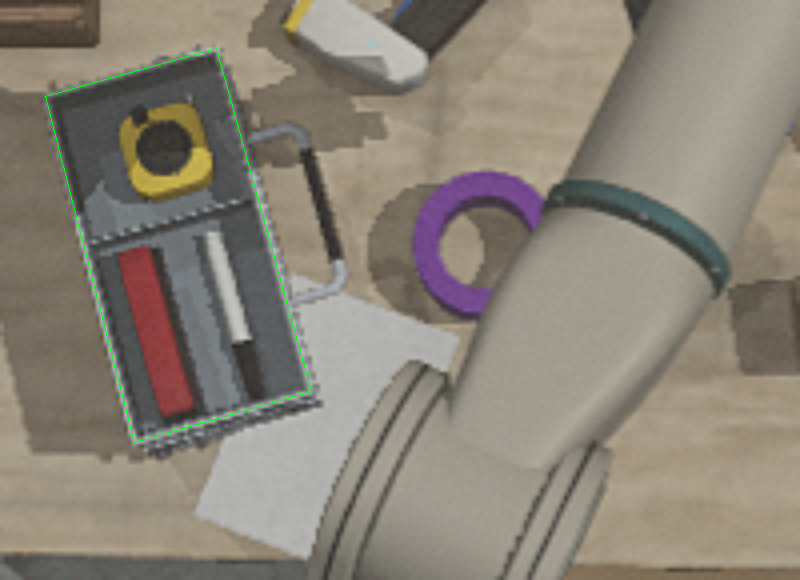

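View pics/scene20.png

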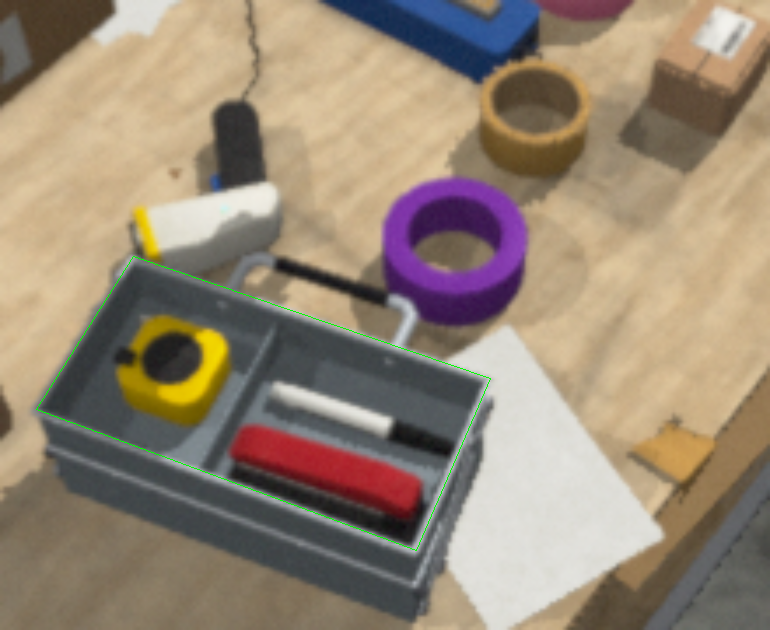

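View pics/scenediff.png

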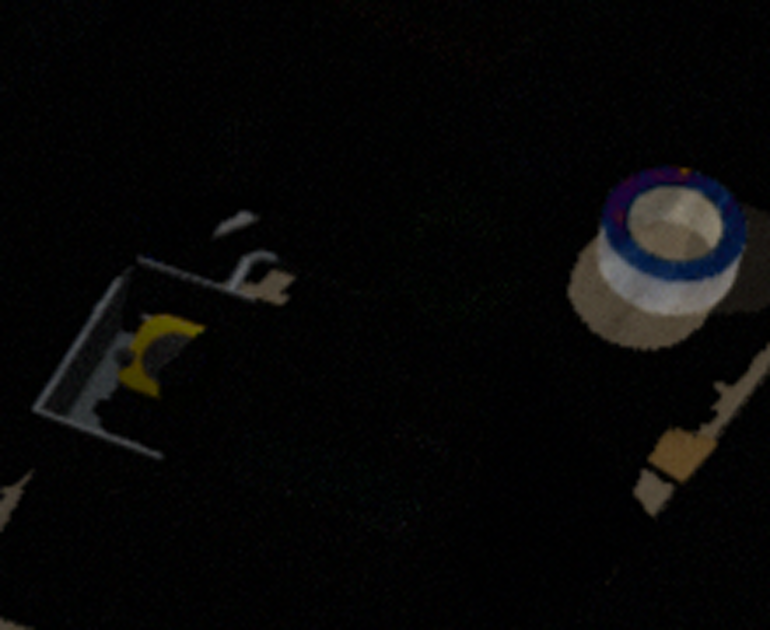

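The before/after difference shows only the full roll gone plus moved shadows. Tray, contents and used roll are exactly where they were, and the robot is clear and still. I'll hand it in.

```bash
python3 -m creep '0 0 0 0 0.2; 0 0 0 0 0.2' && python3 -c "
from bench import bot
print(bot.close_job())"
```

```text
t: 32.22
position: [0.665, -0.3031, 0.2929]
tool_rot: [0.989, 0.15, 0.011, -0.002]
contact_force: [-1.1, -0.4, -0.1]
width: 0.038
the job is handed in; nothing more can be done
None
```

The full roll is stowed flat in the large bay with the tray shut over it. I handed the job in at about 32 s.

- **What I did:** I gripped the tray's handle and guided it over its arc until it rested open. I then pinched the full roll, lowered it to the bay floor and guided the tray back until it was shut.
- **Last checks:** At closing, the tool was back at the shut position with the base pushing up at 12.8 N. The outline overlay and the before/after picture difference show the tray shut, its contents unmoved and the used roll untouched. The roll was last seen flat in the bay before the tray went over it. The arm ended clear of everything.
- **What disagreed:** The real fingertips sit about 38 mm behind the reported TCP. Because of that, my first two handle grips closed above the bar. The tray did not move either time, though the second try pressed lightly (about 7 N) on the bar. I allowed for the offset from then on.

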